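Prop the wide bench easel on its locking leg

TASK

Two folded tilting easels stand on the bench. Prop up the wider one for finishing work: take the rubber-sleeved bar at its side, swing the spring-loaded leg up and over past its dead centre until it locks, and leave the board standing on the leg. Leave the narrow easel folded.

Things in the scene. Friction and masses are not known exactly. Their poses are not given: they have to be found in the camera images.
- easel: The wide easel: plywood, fixed to the bench, 275 mm long, 180 mm wide (the narrow one is alike, 110 mm wide). Origin at bench level, 20 mm ahead (x) of the middle of its base; x points from the board's hinged edge (nearer the robot) to its free edge, y out along the handle, z up. The leg's pivot axis runs along y at x = 50, z = 45 mm. Folded height 82 mm, with a lip to 100 mm at the hinged edge.
- easel_handle (a point): Grip point on the handle of the wide easel's leg: a level round bar in a black rubber sleeve that turns freely on it, 16 mm thick, 65 mm long, ending 80 mm past the easel's +y side. The point is on its axis, 60 mm out from that side; at the start at x = -69.5, y = 150, z = 55.5 mm from easel. It swings up and towards +x on a 120 mm arc about the pivot, lifting the board (about 10 N).
- easel_leg (a joint): Swing of the wide easel's leg, rad: 0 folded under the board, pointing to the hinge and 5 degrees up; 1.17 locked against its stop, near upright. The spring pulls it back to 0 until about 0.8, and on to the stop beyond; the board's weight also helps beyond 0.9. Let go past 1.05 it snaps home by itself.
- easel_board (a joint): Tilt of the wide easel's board, rad: 0 lying flat; about 0.56 standing on the locked leg. It is 250 mm long, 12 mm thick, about 0.35 kg; its free edge rises to about 200 mm above the bench, beside the handle.
- small_easel_leg (a joint): Swing of the narrow easel's leg, rad: 0 folded, where it starts and must stay.

How it is judged:
By the outcome, as a careful person would: the job done as asked, in the order asked, and still so for the second after the job is handed in, with the robot touching nothing.
It also fails if it takes over 35 s, if anything falls off the work surface, if the arm or the gripper's body presses on something with over 40 N, if the wrist force passes 120 N, or if a joint passes its speed limit or range.

ROBOT

A 7-joint arm with a two-finger parallel gripper is mounted at the origin on the work surface. World frame = base frame: x ahead of the robot, y to its left, z up, the work surface at z = 0. Lengths are in m, angles in rad, forces in N, time in s.
With the tool pointing down it reaches from about 0.4 to 0.85 m from the base axis. Payload 10.4 kg.
Tool frame: the origin (TCP) lies at the very end of the fingers, on their centre line; the grasp point (between the pads) lies 19 mm behind it; z points along the fingers, y is the line along which they close (so a half turn about z gives the same grasp; the last joint's range is limited). The gripper opens to 85 mm and grips with 20 to 120 N. Pads are 22 mm wide; open, the fingers measure 114 mm over their backs; the gripper's body (76 mm by 85 mm) begins 54 mm behind the grasp point. The pads swing forward as they close: fully open they stand 13 mm farther back than shut.
Start: joints at [1.179, 0.332, -0.065, 1.46, 0.022, 1.35, -0.088], TCP at [0.225, -0.583, 0.231] pointing down, gripper open.
Joint ranges: [-2.6, 2.6], [-0.5, 2.12], [-1.47, 1.34], [0.16, 2.42], [-1.27, 4.41], [0.06, 2.06], [-2.6, 2.6]. Speed limits (rad/s): [2.22, 2.22, 2.79, 2.79, 3.14, 3.14, 3.14].

INTERFACE

Orientations are given as a unit quaternion [x, y, z, w].
In Python, from workcell import * gives the robot as it stands.
- The arm moves only by the tool step_arm, never from a script. Its argument "commands" is one flat list of numbers, 7 for each row, row after row: the finger opening in mm, from 0 to 85.4, then the shift along the world's x, y, z as a fraction of full scale, then the turn, a rotation vector about the world's x, y, z as a fraction of full scale. A call has exactly 10 rows; each row is the pose to reach, as a shift and turn from the pose commanded when the call began, turning the shorter way round; what a row does not reach only later rows make up. Full scale, the value 1, is 0.6 m for a shift and pi rad for a turn. A row lasts 1/8 s, in which the tool goes at most 62.5 mm and 10.7 degrees, less where a joint would pass 70% of its speed; a pose out of reach is approached as far as the arm can. A call with a number of a shift or a turn outside -1 to 1 is refused whole. A call with a gripper value outside its range is refused whole. The fingers move at their own pace and stop on an object; "squeeze" is the grip in N (left out, the last holds). Time passes only in rows, so rows that repeat a pose let the fingers close, or fill a call up. It gives the time, the measured TCP pose, the force, the opening and the grip force at its end, in the units of the state.
- get_obs(): the state, without advancing time (a new reading comes with each control period).
- camera(name): name is "side" or "top" or "wrist"; returns the picture (420x560x3 uint8, red, green, blue); there is no depth.
- camera_params(name): a dict with "mtx" (3x3 intrinsics, pixels), "extrinsics" (4x4, takes a point from world to camera coordinates); the wrist camera has in their place "tool_from_camera" (4x4, takes a point from camera to tool coordinates, whose origin is the TCP and whose axes are the flange's). Camera axes: x right, y down, z forward; pixel columns grow to the right and rows downward; lengths in m; the calibration is good to about 2 mm. The wrist camera is an equidistant fisheye: a pixel r from the principal point sees the ray r / f radians off the axis. A picture is of the moment at which its call begins: read the wrist's pose just before it. camera_params takes no time and is no camera call.
- hand_in(): hands the job in; it is judged then, once.
The state is a dict: "clock": time; "joint_pos": joint angles; "joint_velocities": joint speeds; "tau": joint torques, N m; "position": TCP position; "ee_rot": TCP orientation; "ft_force": force on the tool from outside, world axes, zero at the start; "torque": the same for the moment, N m; "grip_width": opening from 0.0 (shut) to 1.0 (fully open); "grasp_force": force on a finger pad.
Only numpy, scipy, OpenCV 4.12 (cv2) and the standard library are available. Lean on these libraries where they do the work, as an engineer would, in place of code of your own. Each camera call takes 0.05 s, during which the arm holds its last target. There are 200 camera calls.

## Working session

There is one attempt and no reset: what is moved stays moved. The work goes in short steps, Python scripts to look and compute and a tool call to move; the robot and the scene stay as the last step left them, time stands still between calls to the robot, and variables do not carry over. Pictures are saved under pics/ and viewed, at most 10 in all, crops included, and the job is handed in when it is done.

Besides the shell and the picture viewer there is one more tool, called after "Emit:" as a command line: name --argument value ..., lists and objects as JSON in quotes. step_arm: Moves the arm, as the interface text tells. Its arguments: {"type":"object","properties":{"commands":{"type":"array","items":{"type":"number"}},"squeeze":{"type":"number"}},"required":["commands"]}

```bash
mkdir -p pics
python3 - <<'E'
from workcell import *
import cv2
o=get_obs();print(o)
for n in("top","side"):
    cv2.imwrite(f"pics/{n}0.png",camera(n)[:,:,::-1]); print(n,camera_params(n))
print(camera_params("wrist"))
E
```

```text
{'clock': 0.0, 'joint_pos': array([ 1.17939795,  0.33288627, -0.06466473,  1.4609673 ,  0.02157494,
        1.34989695, -0.0884567 ]), 'joint_velocities': array([-0.0010282 ,  0.00130734,  0.00122419, -0.00107158, -0.00176031,
       -0.00115762,  0.00080006]), 'tau': array([-3.38522395e-04, -6.25446868e+01,  4.86330874e-02, -3.91608667e+01,
        1.60898088e-02,  9.89471970e-03, -1.13461222e-04]), 'position': array([ 0.22515214, -0.58262153,  0.23049444]), 'ee_rot': array([ 9.83043944e-01,  1.83368668e-01, -1.61438099e-04, -7.13817959e-04]), 'ft_force': array([-0.8353797 ,  0.60153591, -0.73715765]), 'torque': array([0.00985794, 0.03532669, 0.00685991]), 'grasp_force': 0.0, 'grip_width': 0.9949133398264796}
top {'mtx': array([[485.09554137,   0.        , 280.8353211 ],
       [  0.        , 485.09554137, 214.48376063],
       [  0.        ,   0.        ,   1.        ]]), 'extrinsics': array([[-0.12513667, -0.99213354,  0.00344374, -0.03480302],
       [-0.97110598,  0.12177208, -0.20524311,  0.50739763],
       [ 0.20320922, -0.02902768, -0.97870496,  1.17497067],
       [ 0.     
[... 299 characters left out ...]
0.32469918,  0.63603592, -0.70002053,  0.25292683],
       [ 0.31618308, -0.62454772, -0.71412072,  0.67014405],
       [ 0.        ,  0.        ,  0.        ,  1.        ]])}
{'mtx': array([[325.1922621 ,   0.        , 278.34547876],
       [  0.        , 325.1922621 , 210.54371296],
       [  0.        ,   0.        ,   1.        ]]), 'tool_from_camera': array([[-3.04499933e-04, -9.44747775e-01, -3.27798032e-01,
         8.50610892e-02],
       [ 9.99999750e-01, -7.83668695e-05, -7.03063804e-04,
         6.66351163e-05],
       [ 6.38529459e-04, -3.27798164e-01,  9.44747562e-01,
        -1.42981456e-01],
       [ 0.00000000e+00,  0.00000000e+00,  0.00000000e+00,
         1.00000000e+00]])}
```

View pics/top0.png

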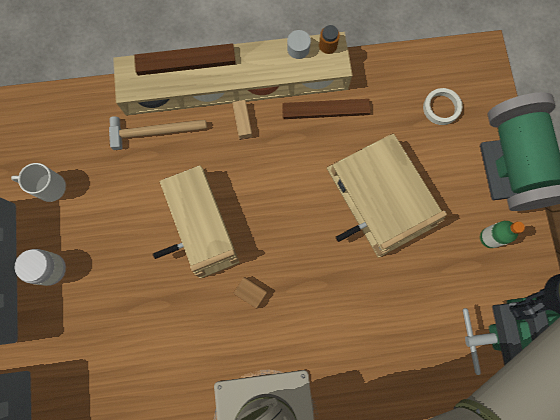

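View pics/side0.png

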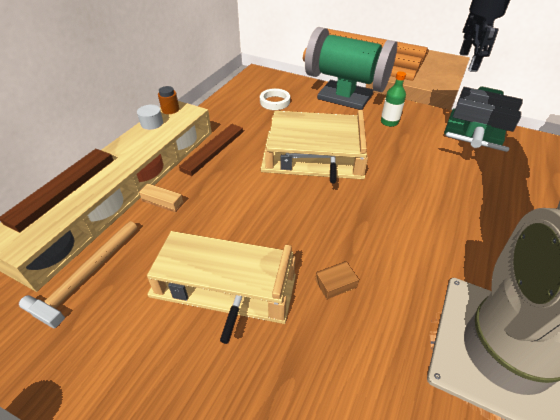

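The top view shows the wide easel on the right, with its board around (387,195) and its handle around (350,233). The narrow one is on the left. I'll enlarge the wide easel in both views.

Run:
```python
import cv2
t=cv2.imread("pics/top0.png")[125:265,320:460];s=cv2.imread("pics/side0.png")[100:190,255:375]
t=cv2.resize(t,(560,560),interpolation=cv2.INTER_CUBIC)
s=cv2.resize(s,(720,540),interpolation=cv2.INTER_CUBIC)
cv2.imwrite("pics/tc.png",t);cv2.imwrite("pics/sc.png",s)
```

```text
(no output)
```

View pics/tc.png

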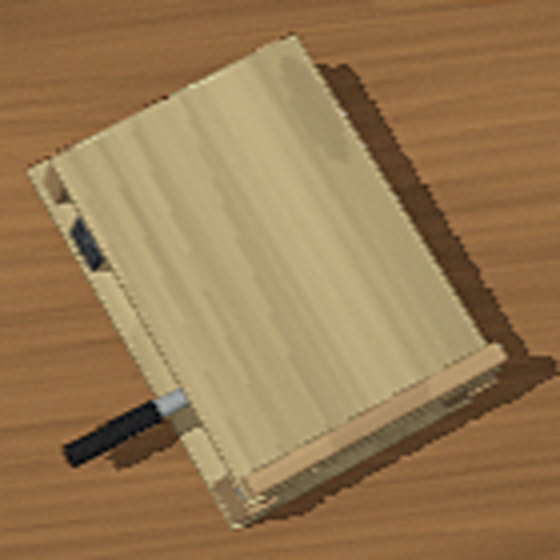

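View pics/sc.png

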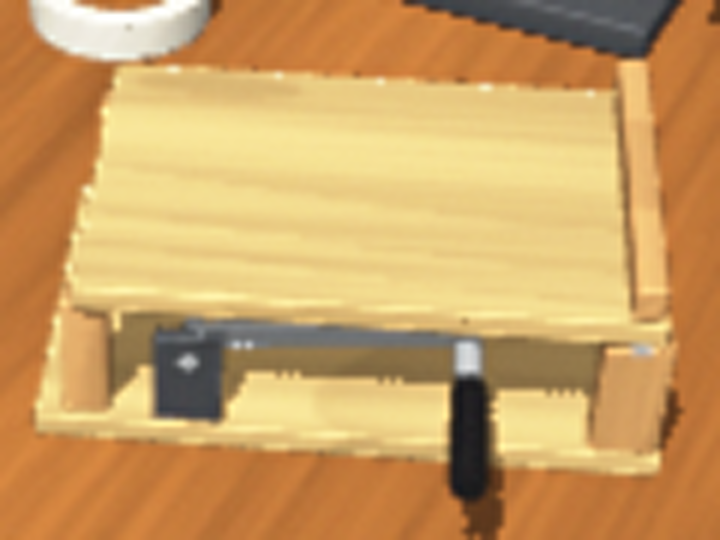

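```bash
cat > h.py <<'E'
from workcell import *
import numpy as np, cv2
from scipy.optimize import least_squares
from scipy.spatial.transform import Rotation as R
def proj(n,P):
    c=camera_params(n);E=c["extrinsics"];q=(E[:3,:3]@np.asarray(P).T).T+E[:3,3];q=q@c["mtx"].T
    return q[:,:2]/q[:,2:]
def W(p,P):
    c,s=np.cos(p[2]),np.sin(p[2]);P=np.atleast_2d(P)
    return np.c_[p[0]+c*P[:,0]-s*P[:,1],p[1]+s*P[:,0]+c*P[:,1],P[:,2]]
E
python3 - <<'E'
from h import *
L=np.array([[-69.5,170,55.5],[-69.5,105,55.5],[-157.5,90,0],[117.5,90,5]])/1000
T=np.array([[70,456],[156,408],[235,527],[30,170]])/4+[320,125]
S=np.array([[470,485],[467,377],[657,471],[38,425]])/6+[255,100]
f=lambda p:np.r_[proj("top",W(p,L))-T,proj("side",W(p,L))-S].ravel()
r=least_squares(f,[.55,-.25,.4],loss="soft_l1");p=r.x
print(p,f(p).reshape(-1,2).round(1).tolist())
for a in np.arange(0,1.18,.13):
    t=np.pi-np.radians(5)-a
    print(round(a,2),W(p,[.05+.12*np.cos(t),.15,.045+.12*np.sin(t)]).round(4))
print("tool axes",R.from_quat(get_obs()["ee_rot"]).as_matrix().round(3).tolist())
E
```

```text
[ 0.54511697 -0.36449721  0.36912422] [[0.2, -0.1], [1.2, -0.2], [0.0, 0.5], [-0.6, -0.2], [-0.1, -0.1], [0.3, 0.8], [0.1, 0.4], [-0.7, -0.3]]
0.0 [[ 0.4261 -0.2497  0.0555]]
0.13 [[ 0.4283 -0.2488  0.0709]]
0.26 [[ 0.4324 -0.2473  0.0858]]
0.39 [[ 0.4382 -0.245   0.1001]]
0.52 [[ 0.4457 -0.2421  0.1135]]
0.65 [[ 0.4548 -0.2386  0.1257]]
0.78 [[ 0.4652 -0.2346  0.1365]]
0.91 [[ 0.4769 -0.2301  0.1458]]
1.04 [[ 0.4896 -0.2251  0.1534]]
1.17 [[ 0.5031 -0.2199  0.1592]]
tool axes [[0.933, 0.361, -0.0], [0.361, -0.933, 0.001], [-0.0, -0.001, -1.0]]
```

Emit:
step_arm --commands '[85,0,0,0.05,0,0,0.05,85,0.03,0.05,0.08,0,0,0.1,85,0.08,0.13,0.08,0,0,0.15,85,0.13,0.21,0.08,0,0,0.2,85,0.18,0.29,0.08,0,0,0.25,85,0.23,0.37,0.06,0,0,0.3,85,0.27,0.44,0.03,0,0,0.35,85,0.31,0.5,0,0,0,0.4,85,0.335,0.555,-0.05,0,0,0.45,85,0.335,0.555,-0.1,0,0,0.5]' --squeeze 80

```text
clock: 1.35
position: [0.4276, -0.247, 0.1705]
ee_rot: [0.561, 0.828, 0.0, 0.0]
ft_force: [0.6, 0.1, 0.1]
grip_width: 0.997
grasp_force: 0.0
```

Run:
```python
from h import *
o=get_obs();print(o["clock"],o["position"],R.from_quat(o["ee_rot"]).as_matrix().round(3).tolist(),o["joint_pos"].round(2),o["ft_force"])
cv2.imwrite("pics/w1.png",camera("wrist")[:,:,::-1])
```

```text
1.35 [ 0.42764386 -0.24696706  0.17053512] [[-0.37, 0.929, 0.001], [0.929, 0.37, 0.0], [0.0, 0.001, -1.0]] [ 0.88  0.12 -0.48  1.86  0.06  1.18  0.76] [0.63503208 0.06699716 0.08875435]
```

View pics/w1.png

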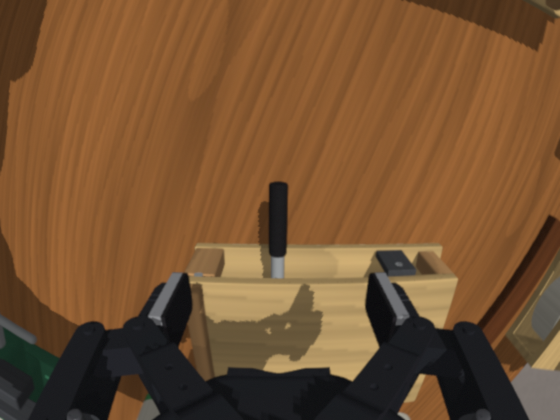

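The wrist view shows the bar centred between the fingers: its tip is at (278,183) and the sleeve ends at (277,256). I'll descend and close.

Emit:
step_arm --commands '[85,-0.0025,-0.0045,-0.05,0,0,0,85,-0.0025,-0.0045,-0.1,0,0,0,85,-0.0025,-0.0045,-0.16,0,0,0,85,-0.0025,-0.0045,-0.2,0,0,0,85,-0.0025,-0.0045,-0.223,0,0,0,85,-0.0025,-0.0045,-0.223,0,0,0,0,-0.0025,-0.0045,-0.223,0,0,0,0,-0.0025,-0.0045,-0.223,0,0,0,0,-0.0025,-0.0045,-0.223,0,0,0,0,-0.0025,-0.0045,-0.223,0,0,0]'

```text
clock: 2.65
position: [0.4292, -0.2514, 0.039]
ee_rot: [0.565, 0.825, 0.002, 0.003]
ft_force: [4.1, 4.2, -0.6]
grip_width: 0.161
grasp_force: 77.6
```

Run:
```python
from h import *
o=get_obs();print(o["clock"],o["position"],o["ft_force"],o["grip_width"],o["grasp_force"])
cv2.imwrite("pics/w2.png",camera("wrist")[:,:,::-1])
p=[0.54511697,-0.36449721,0.36912422]
b=None
for a in np.linspace(0,1.17,19):
    t=np.pi-np.radians(5)-a
    q=W(p,[.05+.12*np.cos(t),.15,.045+.12*np.sin(t)])[0]
    if b is None:b=q
    print(round(a,3),((q-b)/.6).round(4))
```

```text
2.65 [ 0.4291594  -0.25143051  0.03897965] [ 4.13331213  4.16158562 -0.58392286] 0.16147164569924746 77.58397936820984
0.0 [0. 0. 0.]
0.065 [0.0014 0.0006 0.0129]
0.13 [0.0037 0.0014 0.0257]
0.195 [0.0067 0.0026 0.0383]
0.26 [0.0104 0.004  0.0506]
0.325 [0.0149 0.0058 0.0627]
0.39 [0.0201 0.0078 0.0744]
0.455 [0.026  0.0101 0.0858]
0.52 [0.0326 0.0126 0.0967]
0.585 [0.0399 0.0154 0.1071]
0.65 [0.0477 0.0185 0.117 ]
0.715 [0.0562 0.0217 0.1264]
0.78 [0.0652 0.0252 0.1351]
0.845 [0.0746 0.0289 0.1432]
0.91 [0.0846 0.0327 0.1506]
0.975 [0.095  0.0368 0.1573]
1.04 [0.1058 0.0409 0.1632]
1.105 [0.1169 0.0452 0.1684]
1.17 [0.1283 0.0496 0.1728]
```

View pics/w2.png

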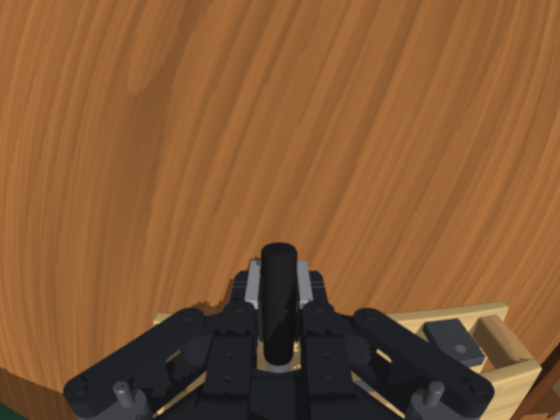

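The bar is gripped: it sits between the pads with its tip at (279,250) just past them. I'll swing the first half of the arc.

Emit:
step_arm --commands '[0,0.005,0.0015,0.008,0,0,0,0,0.008,0.0025,0.018,0,0,0,0,0.01,0.003,0.028,0,0,0,0,0.013,0.004,0.039,0,0,0,0,0.017,0.0055,0.051,0,0,0,0,0.0215,0.0073,0.063,0,0,0,0,0.0265,0.0093,0.075,0,0,0,0,0.032,0.0115,0.086,0,0,0,0,0.039,0.014,0.097,0,0,0,0,0.039,0.014,0.097,0,0,0]'

```text
clock: 3.95
position: [0.4483, -0.244, 0.0964]
ee_rot: [0.565, 0.825, -0.0, -0.0]
ft_force: [-1.1, 1.4, -3.4]
grip_width: 0.156
grasp_force: 79.6
```

Run:
```python
from h import *
o=get_obs();print(o["clock"],o["position"],(o["position"]-[.4292,-.2514,.039])/.6,o["ft_force"],o["grip_width"],o["grasp_force"],R.from_quat(o["ee_rot"]).as_matrix().round(3).tolist())
cv2.imwrite("pics/s3.png",cv2.resize(camera("side")[60:200,220:400,::-1],None,fx=4,fy=4))
```

```text
3.95 [ 0.44832625 -0.24397823  0.0963972 ] [0.03187709 0.01236962 0.09566199] [-1.10415742  1.3953182  -3.36929351] 0.1562858019613186 79.55015301704407 [[-0.361, 0.933, -0.0], [0.933, 0.361, 0.0], [0.0, -0.0, -1.0]]
```

View pics/s3.png

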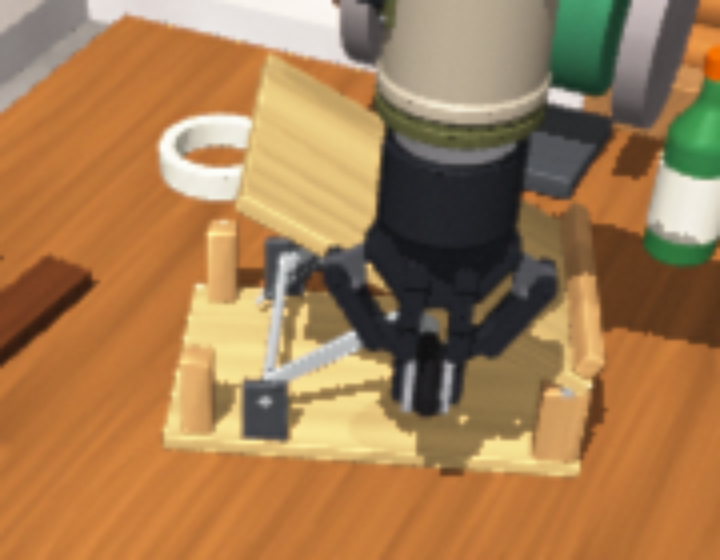

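The leg is at about 0.5 rad with the board rising and the bar still held. I'll continue past dead centre to the stop.

Emit:
step_arm --commands '[0,0.0073,0.0028,0.0104,0,0,0,0,0.015,0.006,0.0203,0,0,0,0,0.0236,0.009,0.0297,0,0,0,0,0.0326,0.0126,0.0384,0,0,0,0,0.042,0.0163,0.0465,0,0,0,0,0.052,0.02,0.054,0,0,0,0,0.0624,0.0242,0.0606,0,0,0,0,0.0732,0.0283,0.0665,0,0,0,0,0.0843,0.0326,0.0717,0,0,0,0,0.094,0.0363,0.0755,0,0,0]'

```text
clock: 5.25
position: [0.5063, -0.2218, 0.1426]
ee_rot: [0.565, 0.825, 0.001, 0.001]
ft_force: [-2.5, 2.8, 3.9]
grip_width: 0.157
grasp_force: 80.2
```

Run:
```python
from h import *
o=get_obs();print(o["clock"],o["position"],(o["position"]-[.4292,-.2514,.039])/.6,o["ft_force"],o["grip_width"],o["grasp_force"])
cv2.imwrite("pics/s4.png",cv2.resize(camera("side")[60:200,220:400,::-1],None,fx=4,fy=4))
```

```text
5.25 [ 0.50633018 -0.22183163  0.14262853] [0.1285503  0.04928062 0.17271421] [-2.47761683  2.84397277  3.90017772] 0.15682659049892717 80.17633438110352
```

View pics/s4.png

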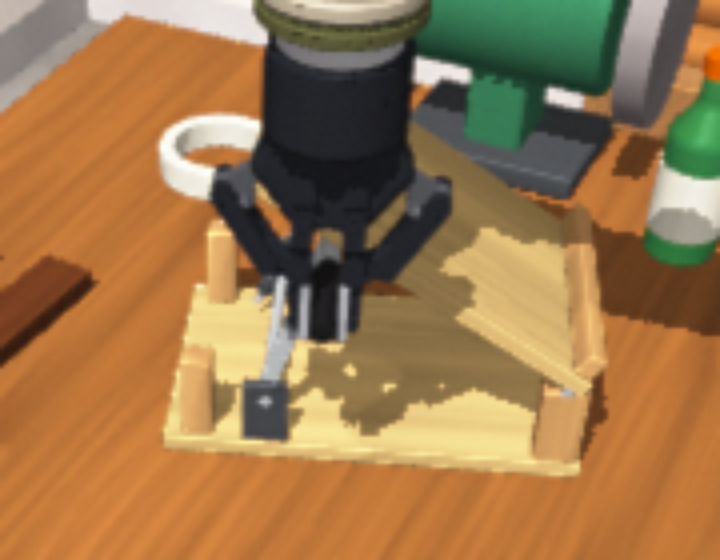

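The leg is upright and the TCP shift matches 1.17 rad. I'll open and rise straight up.

Emit:
step_arm --commands '[30,0.001,0,0,0,0,0,60,0.001,0,0,0,0,0,60,0.001,0,0,0,0,0,60,0.001,0,0.03,0,0,0,60,0,0,0.08,0,0,0,60,0,0,0.15,0,0,0,60,0,0,0.22,0,0,0,60,-0.02,0.05,0.25,0,0,0,60,-0.04,0.1,0.25,0,0,0,60,-0.04,0.1,0.25,0,0,0]'

```text
clock: 6.55
position: [0.4807, -0.1603, 0.293]
ee_rot: [0.564, 0.826, 0.0, 0.001]
ft_force: [-0.5, -0.6, 0.6]
grip_width: 0.703
grasp_force: 0.0
```

Run:
```python
from h import *
o=get_obs();print(o["clock"],o["position"],o["ft_force"],o["grip_width"])
cv2.imwrite("pics/s5.png",camera("side")[:,:,::-1])
```

```text
6.55 [ 0.48071595 -0.16032023  0.29303158] [-0.53270403 -0.57179288  0.56476664] 0.7033172845600006
```

View pics/s5.png

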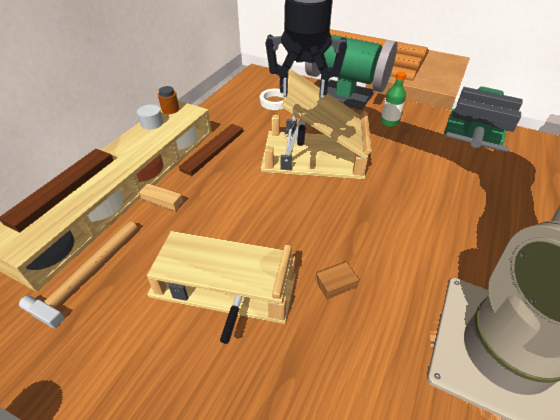

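The board stands on the upright leg, with the handle at (301,132). The narrow easel is still folded, and the gripper is clear.

```bash
python3 -c "
from workcell import *
print(hand_in())"
```

```text
the job is handed in; nothing more can be done
None
```

The wide easel stands propped on its locked leg, the narrow easel is still folded, and the robot is touching nothing; I handed the job in at about 6.6 s on the robot clock.

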